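# Hang the scrap pail from the bench rail with an S-hook

## Robot

A 6-joint arm with a two-finger parallel gripper is mounted at the origin on the work surface. World frame = base frame: x ahead of the robot, y to its left, z up, the work surface at z = 0. Lengths are in m, angles in rad, forces in N, time in s.
With the tool pointing down it reaches from about 0.3 to 0.875 m from the base axis. Payload 6.4 kg.
Tool frame: the origin (TCP) lies midway between the tips of the shut fingers; the grasp point (between the pads) lies 19 mm behind it; z points along the fingers, y is the line along which they close (so a half turn about z gives the same grasp; the last joint's range is limited). The gripper opens to 85 mm and grips with 20 to 120 N. Pads are 22 mm wide; open, the fingers measure 114 mm over their backs; the gripper's body (76 mm by 85 mm) begins 54 mm behind the grasp point. The pads swing forward as they close: fully open they stand 13 mm farther back than shut.
Start: joints at [-1.306, 0.181, 1.607, -0, 1.354, -0.206], TCP at [0.261, -0.512, 0.231] pointing down, gripper open.
Joint ranges: [-2.99, 2.99], [-0.89, 2.07], [0.3, 2.58], [-1.14, 4.28], [0, 2.63], [-3.12, 3.12]. Speed limits (rad/s): [2.57, 2.57, 3.01, 3.14, 3.14, 3.14].

## Interface

Orientations are given as a unit quaternion [w, x, y, z].
In Python, from bench import status, camera, ctrl gives the robot as it stands. The module is installed in compiled form; this text tells all that it offers.
- The arm moves only by the shell command python3 -m handwheel 'ROWS'. ROWS is JSON, a list that holds one entry, the list of rows, each a list of 7 numbers: the opening, from -1 (shut) to 1 (fully open), then the shift along the tool's x, y, z in cm, then the turn, a rotation vector about the tool's x, y, z in degrees. A call has 1 to 10 rows; each row is the pose to reach, as a shift and turn from the pose commanded when the call began, along the tool's axes at that moment; what a row does not reach only later rows make up. A row lasts 1/8 s, in which the tool goes at most 62.5 mm and 10.7 degrees, less where a joint would pass 70% of its speed; a pose out of reach is approached as far as the arm can. A call with a gripper value outside its range is refused whole. The fingers move at their own pace and stop on an object; the grip force is fixed at half the most. Time passes only in rows, so rows that repeat a pose let the fingers close. It gives the time, the measured TCP pose, the force, the opening and the grip force at its end, in the units of the state.
- status.get_obs(): the state, without advancing time (a new reading comes with each control period).
- camera(name): name is "side" or "top" or "wrist"; returns a dict with "frame" (400x640x3 uint8, blue, green, red), "depth" (400x640 float32, m along the optical axis (not along the pixel's ray), 0 where there is no reading), "fx", "fy", "cx", "cy" (pixels), "extrinsics" (4x4, takes a point from camera to world coordinates); the wrist camera has in their place "hand_eye" (4x4, takes a point from camera to tool coordinates, whose origin is the TCP and whose axes are the flange's). Camera axes: x right, y down, z forward; pixel columns grow to the right and rows downward; lengths in m; the calibration is good to about 2 mm. The wrist camera is an equidistant fisheye: a pixel r from the principal point sees the ray r / f radians off the axis. A picture is of the moment at which its call begins: read the wrist's pose just before it.
- ctrl.hand_in(): hands the job in; it is judged then, once.
The state is a dict: "time_s": time; "q": joint angles; "dq": joint speeds; "joint_efforts": joint torques, N m; "eef_pos": TCP position; "eef_rot": TCP orientation; "wrist_force": force on the tool from outside, world axes, zero at the start; "torque": the same for the moment, N m; "opening": opening from 0.0 (shut) to 1.0 (fully open); "grasp_force": force on a finger pad.
Only numpy, scipy, OpenCV 4.12 (cv2) and the standard library are available. Lean on these libraries where they do the work, as an engineer would, in place of code of your own. Each camera call takes 0.05 s, during which the arm holds its last target. There are 200 camera calls.

## Task

Take the brass S-hook off the low wooden rack and hang it by its upper curl on the chrome rail of the free-standing stand; then pick up the little steel scrap pail and hang it by its wire handle from the lower curl of that hook, so that it hangs free and still. Go easy on the stand: it only stands on the bench and must not be shoved along or tipped. Leave the other things on the bench where they are.

Things in the scene. Friction and masses are not known exactly. Their poses are not given: they have to be found in the camera images.
- rail_mid (a point): middle of the straight level chrome rail (12 mm thick, 250 mm long), on its centreline, 320 mm above the bench. Local y runs along the rail, x points level across it, towards the robot's right, z up; seen from the robot the rail runs mostly away from it. Two 16 mm posts carry its ends (y = -125 and +125 mm), with 26 mm balls on the corners
- dowel_mid (a point): middle of the wooden dowel (10 mm thick, level, 146 mm long along local y, centreline 150 mm above the bench) of the low fixed rack where the S-hook hangs at the start; 14 mm square posts at y = -73 and +73 mm on a 70 x 170 x 16 mm foot
- hook_mid (a point): centre of the loose brass S-hook (also its centre of mass), half-way along its slanting shank. 8 mm round bar bent in its own x-z plane, 144 mm tall, 48 mm wide; y across the flat of the hook, z up as it hangs. The straight shank runs from (x -20, z +48) to (x +20, z -48) mm through this point. At the start +x points roughly to the robot's right, so the lower curl's mouth is on its left
- upper_curl (a point): inside top of the S-hook's upper curl, the spot that rests on a bar (64 mm above hook_mid along the hook's z); axes as hook_mid
- lower_curl (a point): inside bottom of the S-hook's lower curl, where a handle comes to rest (64 mm below hook_mid along the hook's z); axes as hook_mid
- pail_mid (a point): centre of the body of the loose steel pail, half-way up: an open round cup 54 mm across, 60 mm tall, walls 3 mm; 30 mm above its underside, z up. A stiff, fixed 6 mm wire handle rises over it in its local y-z plane: legs at y = -25.5 and +25.5 mm up to z = +100 mm, then sloping in to a straight top piece 20 mm long along y at z = +120 mm
- bail_top (a point): middle of the straight top piece of the pail's handle, on the wire's centreline, 120 mm above pail_mid; axes as pail_mid
- stand: the rail stand (2.6 kg, loose on the bench; about 6 N level at the rail starts to tip it). Origin on the underside of its base plate, below the rail's middle, axes as rail_mid; the grey plate is 12 mm thick and spans x -80 to +120 mm, y -140 to +140 mm
- hook: the S-hook, 110 g give or take 20 %, origin and axes as hook_mid; it swings and turns freely when touched. Its curls are half circles of 32 mm inside diameter: the upper centred at z = +48 mm, opening down, free end at (x +20, z +43); the lower centred at z = -48 mm, opening up, free end at (x -20, z -43) (bar centrelines)
- pail: the pail with its handle, 170 g give or take 25 %, origin at the centre of its underside, axes as pail_mid
- board: bystander: flat soldering board 130 x 100 x 16 mm on the far half of the bench, origin under its centre
- pliers: bystander: orange-handled pliers, 145 mm long, lying flat
- hammer: bystander: small hammer lying flat
- brush: bystander: bench brush lying flat
- mug: bystander: white and blue mug with tools in it, 84 mm across, about 200 mm tall with the tools, origin under its centre
- bowl: bystander: steel bowl 110 mm across, 40 mm tall
- jar: bystander: glass jar with blue lid, 60 mm across, 75 mm tall
Mind the look-alikes: they are no part of the job. Leave any blue, green or turquoise look-alike of the pail alone.

How it is judged:
By the outcome, as a careful person would: the job done as asked, in the order asked, and still so for the second after the job is handed in, with the robot touching nothing.
It also fails if it takes over 72 s, if anything falls off the work surface, if the arm or the gripper's body presses on something with over 40 N, if the wrist force passes 120 N, or if a joint passes its speed limit or range.

## Working session

There is one attempt and no reset: what is moved stays moved. The work goes in short steps, Python scripts to look and compute and a shell command to move; the robot and the scene stay as the last step left them, time stands still between calls to the robot, and variables do not carry over. Pictures are saved under pics/ and viewed, at most 10 in all, crops included, and the job is handed in when it is done.

```bash
mkdir -p pics; cat > h.py <<'E'
import numpy as np,cv2
from scipy.spatial.transform import Rotation as R
from bench import status,camera,ctrl
def save(n,f): 
    c=camera(n); cv2.imwrite('pics/'+f+'.png',c['frame']); np.savez('pics/'+f+'.npz',**{k:v for k,v in c.items()}); return c
def load(f): return np.load('pics/'+f+'.npz')
def px(c,u,v,d=None,w=1):
    if d is None:
        p=c['depth'][v-w:v+w+1,u-w:u+w+1]; p=p[p>0]; d=p.min() if len(p) else 0
    P=np.array([(u-c['cx'])/c['fx']*d,(v-c['cy'])/c['fy']*d,d,1]); return (c['extrinsics']@P)[:3]
E
python3 - <<'E'
from h import *
print(status.get_obs())
a=save('side','s0');b=save('top','t0')
for c in(a,b): print(c['fx'],c['cx'],c['cy'],c['extrinsics'].round(3))
E
```

```text
{'time_s': 0.0, 'q': array([-1.30631750e+00,  1.81538656e-01,  1.60799363e+00, -1.93002504e-05,
        1.35382052e+00, -2.06288488e-01]), 'dq': array([-2.93404139e-05, -1.49915158e-03,  2.35126007e-04, -7.80788447e-04,
        3.09554686e-04,  1.01514792e-03]), 'joint_efforts': array([ 6.79294044e-04, -4.44866788e+01, -3.51336086e+01, -2.73715905e-04,
        8.90752883e-03,  9.72942260e-07]), 'eef_pos': array([ 0.26067129, -0.5118985 ,  0.23039245]), 'eef_rot': array([-8.79428826e-04,  9.72424075e-01,  2.33218017e-01, -3.50203677e-05]), 'wrist_force': array([ 0.11262965, -0.32729097, -0.84508332]), 'torque': array([-0.05395359, -0.04841238, -0.06951359]), 'grasp_force': 0.0, 'opening': 0.9992419289385877}
369.86736786857955 319.2849343010942 196.86058968456354 [[-0.9   -0.228  0.372  0.102]
 [-0.437  0.474 -0.765  1.032]
 [-0.002 -0.851 -0.526  0.865]
 [ 0.     0.     0.     1.   ]]
362.4837937217948 317.61922524676737 196.9636143019302 [[-0.025 -0.994  0.108  0.473]
 [-1.     0.024 -0.005  0.036]
 [ 0.002 -0.108 -0.994  1.202]
 [ 0.     0.     0.     1.   ]]
```

View pics/s0.png

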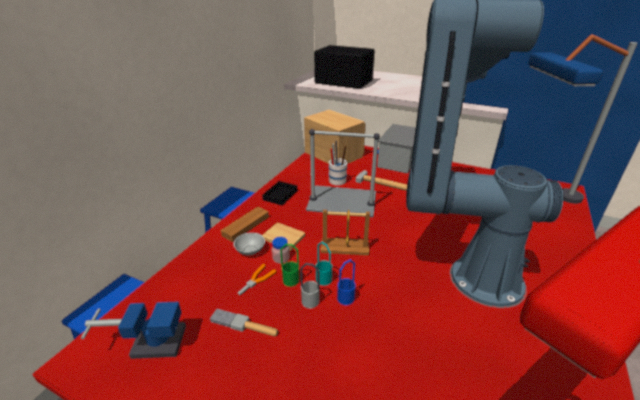

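View pics/t0.png

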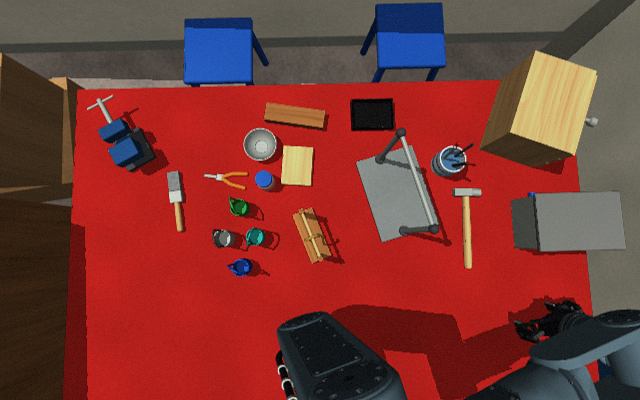

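The pail candidates in the top view are green (239,206), teal (256,237), blue (240,267) and grey (225,239). The grey one, at (310,293) in the side view, fits "steel". I'll confirm it and the hook in enlarged crops.

```bash
python3 - <<'E'
from h import *
t=cv2.imread('pics/t0.png');s=cv2.imread('pics/s0.png')
a=cv2.resize(t[120:270,200:450],None,fx=3.2,fy=3.2,interpolation=cv2.INTER_CUBIC)
b=cv2.resize(s[120:320,260:400],None,fx=3,fy=3,interpolation=cv2.INTER_CUBIC)
cv2.imwrite('pics/ct.png',a);cv2.imwrite('pics/cs.png',b)
E
```

```text
(no output)
```

View pics/ct.png

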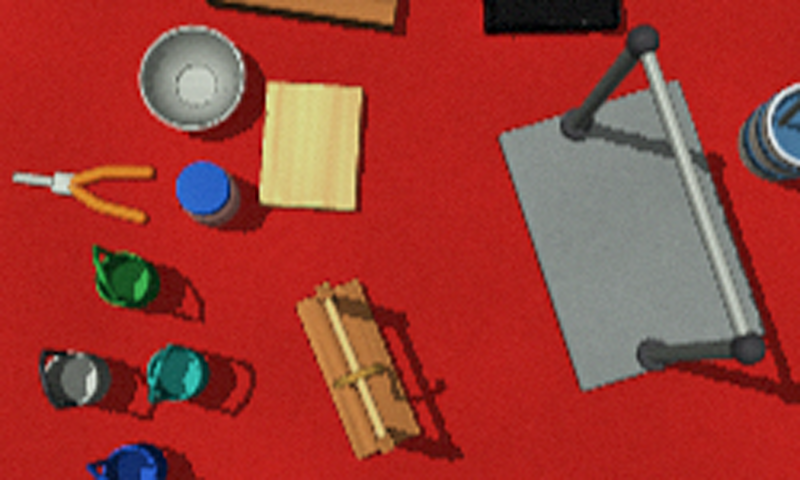

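View pics/cs.png

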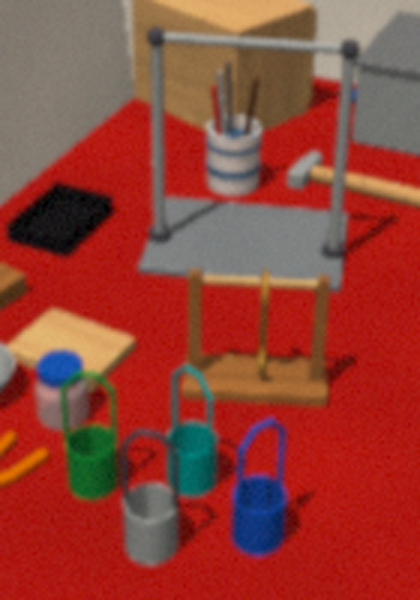

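The grey pail at side (310,293) and top (225,238) is the only steel-coloured one. The hook's curl crosses the dowel at top (312,238), and its free end points right. Next I'll turn these pixels into positions.

```bash
cat >> h.py <<'E'
def atz(c,u,v,z):
    E=c['extrinsics']; r=E[:3,:3]@np.array([(u-c['cx'])/c['fx'],(v-c['cy'])/c['fy'],1]); o=E[:3,3]; return (o+r*(z-o[2])/r[2])[:2]
E
python3 - <<'E'
from h import *
t=load('t0');s=load('s0')
T=lambda x,y:(200+x/3.2,120+y/3.2)
S=lambda x,y:(260+x/3,120+y/3)
def two(n,a,b,z):
    for nm,c,f in(('top',t,T),('side',s,S)):
        i=0 if nm=='top' else 1
        if a[i] is None: continue
        p=atz(c,*f(*a[i]),z);q=atz(c,*f(*b[i]),z);print(n,nm,p.round(4),q.round(4),((p+q)/2).round(4),'len',np.linalg.norm(p-q).round(3),'ang',np.degrees(np.arctan2(*(p-q)[::-1])).round(1))
two('rail',((642,40),(156,37)),((748,348),(349,48)),.32)
two('feet',((575,125),(159,236)),((653,352),(333,252)),.012)
two('dowel',((325,290),(195,273)),((383,442),(322,282)),.15)
two('hooktop',((388,366),(None)),((337,384),None),.155)
print('hook cross',atz(t,*T(361,376),.158),atz(s,*S(264,272),.158))
print('pailbail',atz(t,*T(47,375),.15),atz(s,*S(147,434),.15),'rim',atz(t,*T(77,378),.06),atz(s,*S(151,496),.06),'bot',atz(s,*S(151,551),.0))
two('bailtop',((45,352),(134,440)),((48,402),(162,436)),.14)
# depth points
for u0,v0,u1,v1 in((210,228,238,250),):
    for v in range(v0,v1,1):
        for u in range(u0,u1,1):
            p=px(t,u,v,w=0)
            if .1<p[2]<.17: print(u,v,p.round(3),end=';')
E
```

```text
rail top [ 0.7263 -0.1796] [ 0.4852 -0.2481] [ 0.6057 -0.2139] len 0.251 ang 15.9
rail side [ 0.7223 -0.1778] [ 0.4843 -0.2506] [ 0.6033 -0.2142] len 0.249 ang 17.0
feet top [ 0.7254 -0.1804] [ 0.4876 -0.2499] [ 0.6065 -0.2152] len 0.248 ang 16.3
feet side [ 0.724  -0.1821] [ 0.4827 -0.2507] [ 0.6033 -0.2164] len 0.251 ang 15.9
dowel top [0.5493 0.0783] [0.4117 0.0291] [0.4805 0.0537] len 0.146 ang 19.7
dowel side [0.5497 0.0684] [0.4116 0.0223] [0.4806 0.0454] len 0.146 ang 18.4
hooktop top [0.4792 0.0229] [0.4643 0.069 ] [0.4718 0.0459] len 0.048 ang -72.1
hook cross [0.47091788 0.04730072] [0.47456785 0.04318921]
pailbail [0.47873722 0.33002982] [0.47486981 0.33461533] rim [0.47555677 0.32591554] [0.47684487 0.32541973] bot [0.47012998 0.34054352]
bailtop top [0.4997 0.3348] [0.4544 0.3318] [0.477  0.3333] len 0.045 ang 3.8
bailtop side [0.4874 0.3377] [0.4659 0.3211] [0.4766 0.3294] len 0.027 ang 37.6
213 229 [0.503 0.34  0.134];214 229 [0.503 0.338 0.131];215 229 [0.503 0.338 0.119];216 229 [0.503 0.337 0.11 ];213 230 [0.5   0.338 0.139];214 230 [0.5   0.336 0.135];215 230 [0.5 
[... 575 characters left out ...]
214 239 [0.474 0.331 0.154];213 240 [0.471 0.334 0.151];214 240 [0.471 0.332 0.151];213 241 [0.468 0.334 0.151];214 241 [0.468 0.331 0.154];215 241 [0.468 0.329 0.151];214 242 [0.465 0.332 0.15 ];215 242 [0.465 0.33  0.148];214 243 [0.462 0.333 0.147];215 243 [0.462 0.33  0.147];216 243 [0.462 0.328 0.142];215 244 [0.459 0.331 0.143];217 244 [0.459 0.327 0.138];216 245 [0.456 0.329 0.139];217 245 [0.456 0.327 0.137];218 245 [0.456 0.328 0.124];219 245 [0.455 0.328 0.112];220 245 [0.455 0.327 0.104];216 246 [0.453 0.331 0.133];217 246 [0.453 0.328 0.134];218 246 [0.453 0.326 0.13 ];219 246 [0.453 0.327 0.116];220 246 [0.452 0.325 0.109];217 247 [0.45  0.328 0.132];218 247 [0.45  0.328 0.12 ];
```

```bash
cat >> h.py <<'E'
def down(a):  # tool down, tool x at world angle a deg
    a=np.radians(a); x=np.array([np.cos(a),np.sin(a),0]); z=np.array([0,0,-1.]); return R.from_matrix(np.c_[x,np.cross(z,x),z])
def now():
    o=status.get_obs(); w=o['eef_rot']; return o,np.array(o['eef_pos']),R.from_quat([*w[1:],w[0]])
def to(p,r,p0=None,r0=None):
    o,a,b=now(); a=a if p0 is None else p0; b=b if r0 is None else r0
    print('t',round(o['time_s'],2),'shift cm',(b.inv().apply(np.array(p)-a)*100).round(2),'rot',np.degrees((b.inv()*r).as_rotvec()).round(1))
E
python3 - <<'E'
from h import *
to([.4652,.0679,.26],down(108))
E
```

```text
t 0.1 shift cm [ 44.53 -42.41  -2.87] rot [ -0.1  -0.1 -81. ]
```

```bash
python3 -m handwheel '[[[0,0,0,-3,0,0,-8],[0,4,-4,-3,0,0,-16],[0,9,-8,-3,0,0,-24],[0,13,-12,-3,0,0,-32],[0,18,-17,-3,0,0,-41],[0,22,-21,-3,0,0,-49],[0,27,-25.5,-3,0,0,-57],[0,31,-29.5,-3,0,0,-65],[0,35.5,-34,-3,0,0,-73],[0,40,-38,-3,0,0,-81]]]' && python3 - <<'E'
from h import *
to([.4652,.0679,.26],down(108))
E
```

```text
time_s: 1.35
eef_pos: [0.4451, 0.0097, 0.2613]
eef_rot: [0.0, 0.586, 0.81, 0.0]
wrist_force: [0.7, -0.9, 0.4]
opening: 0.505
grasp_force: 0.0
t 1.35 shift cm [4.89 3.73 0.13] rot [0.  0.  0.2]
```

```bash
python3 -m handwheel '[[[0,2.5,1.9,0,0,0,0],[0,4.5,3.4,0,0,0,0],[0,4.9,3.75,0,0,0,0],[0,4.9,3.75,0,0,0,0],[0,4.9,3.75,0,0,0,0]]]' && python3 - <<'E'
from h import *
o,p,r=now(); np.savez('pics/p1.npz',p=p,r=r.as_matrix())
c=save('wrist','w1'); print(c['fx'],c['cx'],c['cy'],c['hand_eye'].round(4)); to([.4652,.0679,.26],down(108))
E
```

```text
time_s: 1.98
eef_pos: [0.4653, 0.065, 0.2612]
eef_rot: [-0.0, 0.588, 0.809, -0.0]
wrist_force: [0.8, -0.5, -0.6]
opening: 0.5
grasp_force: 0.0
309.70691628693146 322.7701500364934 197.25768515244678 [[-2.000e-04 -9.618e-01 -2.738e-01  7.100e-02]
 [ 1.000e+00  1.000e-04 -1.000e-03 -4.000e-04]
 [ 9.000e-04 -2.738e-01  9.618e-01 -1.436e-01]
 [ 0.000e+00  0.000e+00  0.000e+00  1.000e+00]]
t 2.02 shift cm [0.29 0.08 0.13] rot [-0.   0.  -0.1]
```

View pics/w1.png

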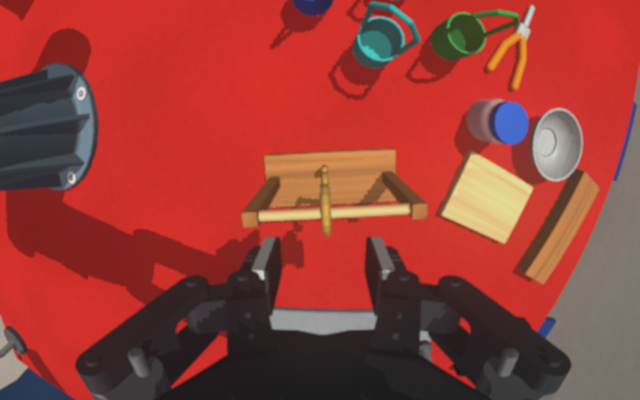

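The wrist view shows the hook edge-on at columns 322–328, crossing the dowel at (325,212). Its free end is at (327,234), and the dowel ends are at (257,215) and (412,211).

```bash
cat >> h.py <<'E'
def wz(c,p,rm,u,v,z):
    x,y=u-c['cx'],v-c['cy']; rr=np.hypot(x,y); th=rr/c['fx']; d=np.array([x/rr*np.sin(th),y/rr*np.sin(th),np.cos(th)])
    H=c['hand_eye']; o=p+rm@H[:3,3]; d=rm@H[:3,:3]@d; return (o+d*(z-o[2])/d[2]).round(4)
E
python3 - <<'E'
from h import *
c=load('w1');q=np.load('pics/p1.npz');f=lambda u,v,z:wz(c,q['p'],q['r'],u,v,z)
a,b=f(257,215,.15),f(412,211,.15);print(a,b,(a+b)/2,np.degrees(np.arctan2(*(b-a)[1::-1])))
print('cross',f(325.5,212,.159),'free',f(327,234,.134),'low',f(323,168,.03))
E
```

```text
[0.4148 0.0298 0.15  ] [0.5448 0.0756 0.15  ] [0.4798 0.0527 0.15  ] 19.407752921048715
cross [0.4705 0.0542 0.159 ] free [0.4814 0.0258 0.134 ] low [0.4643 0.0664 0.03  ]
```

```bash
python3 - <<'E'
from h import *
to([.464,.0697,.133],down(109.4),)
E
sleep 0; echo
```

```text
t 2.02 shift cm [ 0.5   0.02 12.83] rot [-0.   0.  -1.5]
```

```bash
python3 -m handwheel '[[[0,0.4,0,3,0,0,-1.5],[0,0.4,0,6,0,0,-1.5],[0,0.4,0,8.5,0,0,-1.5],[0,0.4,0,8.5,0,0,-1.5],[0,0.4,0,8.5,0,0,-1.5],[0,0.4,0,8.5,0,0,-1.5]]]' && python3 - <<'E'
from h import *
to([.464,.0697,.133],down(109.4),)
E
```

```text
time_s: 2.78
eef_pos: [0.4652, 0.0694, 0.1777]
eef_rot: [0.001, 0.577, 0.816, 0.001]
wrist_force: [0.2, -0.3, -0.1]
opening: 0.501
grasp_force: 0.0
t 2.77 shift cm [ 0.08 -0.11  4.47] rot [0.1 0.1 0.1]
```

```bash
python3 -m handwheel '[[[0,0.1,-0.1,2,0,0,0],[0,0.1,-0.1,4,0,0,0],[0,0.1,-0.1,4.5,0,0,0],[0,0.1,-0.1,4.5,0,0,0],[-1,0.1,-0.1,4.5,0,0,0],[-1,0.1,-0.1,4.5,0,0,0],[-1,0.1,-0.1,4.5,0,0,0],[-1,0.1,-0.1,4.5,0,0,0],[-1,0.1,-0.1,4.5,0,0,0],[-1,0.1,-0.1,4.5,0,0,0]]]'
```

```text
time_s: 4.03
eef_pos: [0.4635, 0.0701, 0.1318]
eef_rot: [0.001, 0.577, 0.817, 0.0]
wrist_force: [-0.9, -0.3, 5.5]
opening: 0.069
grasp_force: 58.9
```

```bash
python3 -m handwheel '[[[-1,0.1,0,-1.2,0,0,0],[-1,0.4,0,-2.3,0,0,0],[-1,0.9,0,-3.1,0,0,0],[-1,2.5,0,-3.5,0,0,0],[-1,5,0,-3.7,0,0,0],[-1,8,0,-4,0,0,0],[-1,9,0,-8,0,0,0],[-1,9,0,-13,0,0,0],[-1,9,0,-18,0,0,0],[-1,9,0,-22,0,0,0]]]' && python3 -m handwheel '[[[-1,0,0,-2,0,0,0],[-1,0,0,-3,0,0,1.5],[-1,0,0,-3,0,0,3],[-1,0,0,-3,0,0,3],[-1,0,0,-3,0,0,3]]]' && python3 - <<'E'
from h import *
s=save('side','s2');t=save('top','t2')
o,p,r=now();print(p,o['time_s'])
# expected pixels
hx=r.apply([-1,0,0]);hz=np.array([0,0,1.])
mid=p+r.apply([-.022,0,.042])
for n,c in(('side',s),('top',t)):
    for x,z in((0,64),(20,43),(-20,48),(20,-48),(-20,-43),(0,-68)):
        P=mid+hx*x/1e3+hz*z/1e3; E=np.linalg.inv(c['extrinsics']); q=E[:3,:3]@P+E[:3,3]
        print(n,x,z,(q[:2]/q[2]*c['fx']+[c['cx'],c['cy']]).round(1))
q=s['frame']; E=np.linalg.inv(s['extrinsics']);v=E[:3,:3]@mid+E[:3,3];u0,v0=(v[:2]/v[2]*s['fx']+[s['cx'],s['cy']]).astype(int)
print(u0,v0); cv2.imwrite('pics/cs2.png',cv2.resize(q[v0-60:v0+60,u0-60:u0+60],None,fx=5,fy=5,interpolation=cv2.INTER_CUBIC))
E
```

```text
time_s: 5.28
eef_pos: [0.4324, 0.1562, 0.3534]
eef_rot: [0.0, 0.577, 0.817, 0.001]
wrist_force: [-0.2, -1.1, -2.0]
opening: 0.073
grasp_force: 58.7
time_s: 5.9
eef_pos: [0.4326, 0.1551, 0.3801]
eef_rot: [-0.001, 0.599, 0.801, -0.001]
wrist_force: [0.3, 0.1, -0.9]
opening: 0.069
grasp_force: 58.7
[0.43274617 0.15507095 0.38056769] 6.0
side 0 64 [350.9 158.5]
side 20 43 [351.2 162. ]
side -20 48 [350.  166.6]
side 20 -48 [349.9 188.8]
side -20 -43 [348.7 194.1]
side 0 -68 [349.  197.7]
top 0 64 [272.1 253.5]
top 20 43 [281.8 250.3]
top -20 48 [264.4 256. ]
top 20 -48 [285.4 249. ]
top -20 -43 [269.7 254. ]
top 0 -68 [278.5 251.1]
349 178
```

View pics/cs2.png

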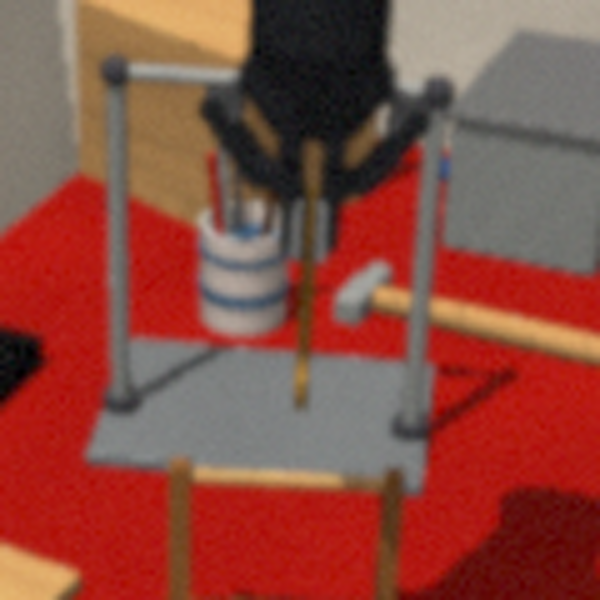

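The hook reads taller than expected, from (352,146) to (349,200) in side pixels, so it seems to have tilted in its plane. I'll measure the tilt by depth.

```bash
python3 - <<'E'
from h import *
o,p,r=now(); s=load('s2');t=load('t2')
M=r.as_matrix(); hx=-M[:,0];hy=M[:,1]
for v in range(144,202,3):
    row=[]
    for u in range(344,358):
        P=px(s,u,v,w=0)-p
        if abs(P@hy)<.012 and abs(P@hx)<.12: row.append((round(P@hx*1e3),round(P[2]*1e3)))
    print(v,row)
E
```

```text
144 [(-15, 82), (-16, 83), (-12, 81), (-11, 81), (-8, 79), (-10, 81), (-11, 81), (-18, 85)]
147 [(-17, 74), (-16, 74), (-18, 75), (-9, 71)]
150 [(-17, 65), (-13, 63), (-17, 65), (-11, 63), (-18, 67)]
153 [(-9, 53), (-11, 54), (-13, 54), (-8, 53), (-13, 55), (-9, 54)]
156 [(-16, 47), (-11, 44), (-8, 43), (-5, 42), (2, 39), (19, 31), (19, 31), (-10, 45), (-12, 46)]
159 [(-8, 34), (-8, 34), (-10, 35), (-10, 35), (6, 28), (10, 26), (-11, 36), (-12, 37), (-11, 37)]
162 [(-7, 24), (-7, 24), (-10, 26), (-10, 26), (4, 19), (2, 21), (-11, 27), (-9, 26), (-8, 26)]
165 [(-7, 15), (-10, 16), (-9, 16), (-12, 18), (-1, 12), (1, 12), (-9, 17), (-12, 19), (-5, 15)]
168 [(-11, 8), (-9, 7), (-10, 8), (0, 3), (4, 1), (-10, 8), (-9, 8), (4, 2)]
171 [(5, -9), (5, -9)]
174 [(16, -25), (11, -22), (14, -24)]
177 [(17, -36), (20, -37), (19, -36)]
180 [(26, -51), (24, -49), (25, -49)]
183 [(27, -61), (33, -65)]
186 [(35, -76), (34, -76)]
189 [(39, -89), (42, -91)]
192 [(33, -96), (6, -80), (35, -97)]
195 [(-3, -86), (2, -88), (2, -88)]
198 [(2, -99), (3, -99), (11, -104)]
201 []
```

Hook points by depth match the untilted model within 2 mm; the brown strip above was finger glare. Next is the pre-entry point left of the rail.

```bash
python3 - <<'E'
from h import *
h=np.array([.281,-.960,0]); m=np.array([.6045,-.2145,0])
to(m-.1*h+[0,0,.340],down(106.3))
E
```

```text
t 6.0 shift cm [-30.31   6.02   4.04] rot [-0.1 -0.   0.2]
```

```bash
python3 -m handwheel '[[[-1,-2,0.5,0.3,0,0,0],[-1,-6,1.3,0.8,0,0,0],[-1,-10,2,1.4,0,0,0],[-1,-14,2.8,1.9,0,0,0],[-1,-18,3.6,2.4,0,0,0],[-1,-22,4.4,3,0,0,0],[-1,-26,5.2,3.5,0,0,0],[-1,-29,5.8,3.9,0,0,0],[-1,-30,6,4,0,0,0],[-1,-30.3,6,4,0,0,0]]]' && python3 -m handwheel '[[[-1,0,0,0,0,0,0],[-1,0,0,0,0,0,0],[-1,0,0,0,0,0,0]]]'&& python3 - <<'E'
from h import *
h=np.array([.281,-.960,0]); m=np.array([.6045,-.2145,0])
for x,z in((-62,338),(-31,334),(-26,326),(-22,306)):to(m+x/1e3*h+[0,0,z/1e3],down(106.3))
s=save('side','s3');t=save('top','t3')
o,p,r=now();M=r.as_matrix(); hx=-M[:,0];hy=M[:,1]
for c,us,vs in((s,range(330,380),range(120,175)),):
  for v in vs:
    row=[]
    for u in us:
        P=px(c,u,v,w=0)-p
        if abs(P@hy)<.012 and abs(P@hx)<.12 and P[2]<-.005: row.append((round(P@hx*1e3),round(P@hy*1e3),round(P[2]*1e3)))
    if row and v%3==0:print(v,row[:5])
# rail by top depth
print([px(t,u,v,w=1).round(3) for u,v in((405,145),(410,160),(416,178),(426,205))])
a=cv2.resize(s['frame'][100:220,290:410],None,fx=5,fy=5,interpolation=cv2.INTER_CUBIC);cv2.imwrite('pics/cs3.png',a)
E
```

```text
time_s: 7.25
eef_pos: [0.5763, -0.1185, 0.3408]
eef_rot: [-0.001, 0.599, 0.801, -0.0]
wrist_force: [-0.4, -0.5, -1.4]
opening: 0.069
grasp_force: 58.7
time_s: 7.62
eef_pos: [0.5764, -0.1178, 0.3417]
eef_rot: [0.0, 0.598, 0.801, 0.0]
wrist_force: [0.2, -0.3, -0.6]
opening: 0.067
grasp_force: 58.7
t 7.62 shift cm [-3.87 -0.03  0.37] rot [0.  0.  0.2]
t 7.62 shift cm [-6.97 -0.05  0.77] rot [0.  0.  0.2]
t 7.62 shift cm [-7.47 -0.05  1.57] rot [0.  0.  0.2]
t 7.62 shift cm [-7.87 -0.05  3.57] rot [0.  0.  0.2]
141 [(8, -1, -11), (7, -5, -11)]
144 [(16, 0, -26), (16, -4, -26)]
147 [(23, 4, -42), (19, 0, -40), (23, -4, -41)]
150 [(30, 4, -57), (23, 0, -54), (34, -3, -58)]
153 [(34, 4, -71), (34, 0, -71)]
156 [(43, 5, -88), (38, 0, -86)]
159 [(6, 1, -83), (9, -3, -84)]
162 [(-1, -1, -92), (-2, -4, -91)]
[array([ 0.598, -0.091,  0.703]), array([ 0.577, -0.097,  0.702]), array([ 0.552, -0.106,  0.695]), array([ 0.518, -0.135,  0.641])]
```

View pics/cs3.png

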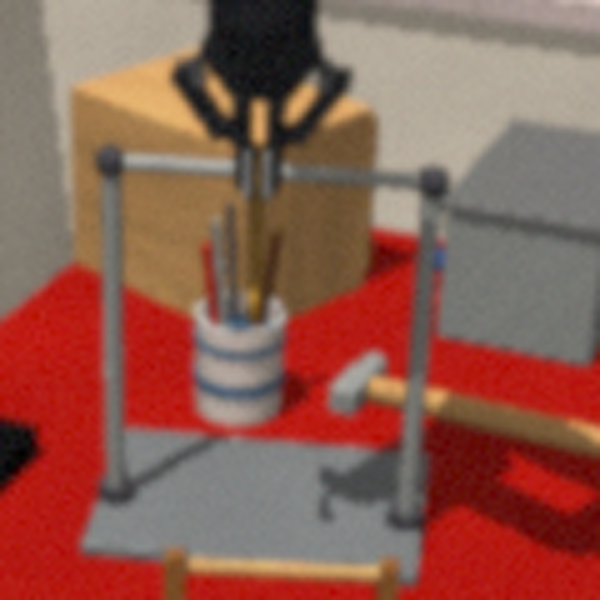

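The hook is upright in the gripper, just left of mid-rail. I'll move it in.

```bash
python3 -m handwheel '[[[-1,-2,0,0.2,0,0,0],[-1,-4,0,0.4,0,0,0],[-1,-5.5,0,0.6,0,0,0],[-1,-6.8,0,0.8,0,0,0],[-1,-7.2,0,1.2,0,0,0],[-1,-7.5,0,1.6,0,0,0],[-1,-7.6,0,2.1,0,0,0],[-1,-7.75,0,2.5,0,0,0],[-1,-7.75,0,2.5,0,0,0],[-1,-7.75,0,2.5,0,0,0]]]' && python3 - <<'E'
from h import *
h=np.array([.281,-.960,0]); m=np.array([.6045,-.2145,0])
to(m-.022*h+[0,0,.304],down(106.3)); print(status.get_obs()['wrist_force'])
s=save('side','s4')
a=cv2.resize(s['frame'][100:200,300:400],None,fx=6,fy=6,interpolation=cv2.INTER_CUBIC);cv2.imwrite('pics/cs4.png',a)
E
```

```text
time_s: 8.98
eef_pos: [0.5985, -0.1926, 0.3165]
eef_rot: [0.0, 0.598, 0.801, 0.0]
wrist_force: [-0.8, 0.3, -1.1]
opening: 0.069
grasp_force: 58.6
t 8.97 shift cm [-0.07 -0.04  1.25] rot [0.  0.  0.2]
[-0.81853514  0.26245732 -1.10138726]
```

View pics/cs4.png

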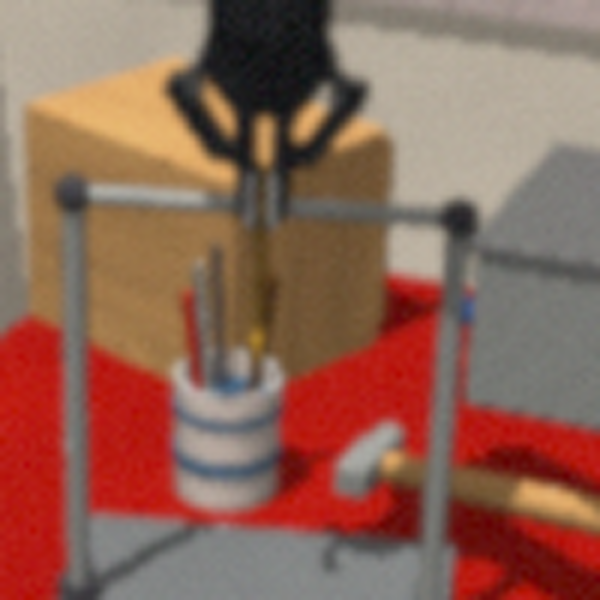

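The pads are in front of the rail with no contact forces. I'll lower onto the rail, watching the force.

```bash
python3 -m handwheel '[[[-1,0,0,0.4,0,0,0],[-1,0,0,0.7,0,0,0],[-1,0,0,0.9,0,0,0],[-1,0,0,0.9,0,0,0],[-1,0,0,0.9,0,0,0]]]' ; python3 -m handwheel '[[[-1,0,0,0.1,0,0,0],[-1,0,0,0.2,0,0,0],[-1,0,0,0.2,0,0,0],[-1,0,0,0.2,0,0,0]]]'
```

```text
time_s: 9.65
eef_pos: [0.5985, -0.1928, 0.3074]
eef_rot: [0.0, 0.599, 0.801, 0.0]
wrist_force: [-0.3, 0.1, -0.8]
opening: 0.067
grasp_force: 58.6
time_s: 10.15
eef_pos: [0.5984, -0.1928, 0.3053]
eef_rot: [0.0, 0.599, 0.801, -0.0]
wrist_force: [0.2, -0.4, -1.2]
opening: 0.068
grasp_force: 58.6
```

```bash
python3 -m handwheel '[[[-1,0,0,0.1,0,0,0],[-1,0,0,0.2,0,0,0],[-1,0,0,0.2,0,0,0],[-1,0,0,0.2,0,0,0]]]'
```

```text
time_s: 10.65
eef_pos: [0.5985, -0.1928, 0.3034]
eef_rot: [0.0, 0.598, 0.801, 0.0]
wrist_force: [-0.1, -0.5, 0.2]
opening: 0.073
grasp_force: 58.8
```

Force changed by about +1 N, so it is just seated. I'll open slowly and retreat left and up.

```bash
python3 -m handwheel '[[[-0.85,0,0,0,0,0,0],[-0.7,0,0,0,0,0,0],[-0.55,0,0,0,0,0,0],[-0.4,0,0,0,0,0,0],[-0.3,0,0,0,0,0,0],[-0.2,0,0,0,0,0,0],[-0.2,0,0,-1,0,0,0],[-0.2,0,0,-3,0,0,0],[-0.2,0,0,-6,0,0,0],[-0.2,0,0,-10,0,0,0]]]' && python3 - <<'E'
from h import *
s=save('side','s5')
a=cv2.resize(s['frame'][100:200,300:400],None,fx=6,fy=6,interpolation=cv2.INTER_CUBIC);cv2.imwrite('pics/cs5.png',a)
E
```

```text
time_s: 11.9
eef_pos: [0.5982, -0.1927, 0.4052]
eef_rot: [-0.0, 0.599, 0.801, -0.0]
wrist_force: [0.2, -0.4, 0.3]
opening: 0.403
grasp_force: 0.0
```

View pics/cs5.png

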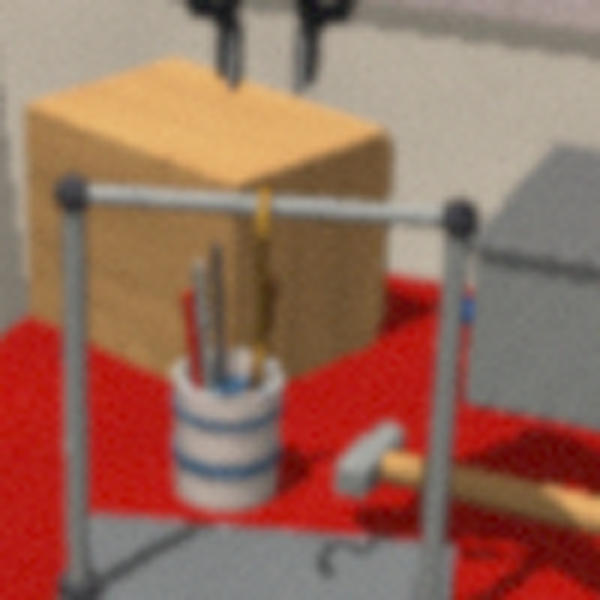

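The hook hangs by its upper curl at mid-rail, seen at crop (262,190–380), and the stand is unmoved. Next is the pail. I'll measure the neighbouring blue pail and check whether the tilted wrist can reach.

```bash
cat >> h.py <<'E'
def tilt(az,tau,s=1):
    a,t=np.radians([az,tau]); u=np.array([np.cos(a),np.sin(a),0]); z=np.cos(t)*u-[0,0,np.sin(t)]; y=s*np.array([-np.sin(a),np.cos(a),0]); return R.from_matrix(np.c_[np.cross(y,z),y,z])
E
python3 - <<'E'
from h import *
t=load('t0')
o,p,r=now();q=o['q'];print(q.round(3))
def fk(q1,A,q4,q5,q6):return R.from_euler('ZYZYZ',[q1,A,q4,q5,q6+np.pi/2])
print('check',(fk(q[0],q[1]+q[2],q[3],q[4],q[5]).inv()*r).magnitude())
for az,q1s in((-30,(50,58)),(-26,(-17,))):
  for s in(1,-1):
    for q1 in q1s:
      for A in(105,115,125,135):
        e=(R.from_euler('ZY',[q1,A],degrees=True).inv()*tilt(az,35,s)).as_euler('ZYZ'); e[2]=(e[2]-np.pi/2+np.pi)%(2*np.pi)-np.pi
        print(az,s,q1,A,e.round(2))
# blue pail / grey rim points
for nm,(u0,u1,v0,v1) in(('blue',(225,258,250,285)),):
    P=np.array([px(t,u,v,w=0) for u in range(u0,u1) for v in range(v0,v1)]); f=P[(P[:,2]>.045)]
    print(nm,f.min(0).round(3),f.max(0).round(3)); g=P[P[:,2]>.14];print(g.mean(0).round(3),g.min(0).round(3),g.max(0).round(3))
E
```

```text
[-0.5    0.217  1.208 -0.     1.707 -0.788]Traceback (most recent call last):
  File "<stdin>", line 5, in <module>
  File "<stdin>", line 4, in fk
  File "scipy/spatial/transform/_rotation.pyx", line 1413, in scipy.spatial.transform._rotation.Rotation.from_euler
ValueError: Expected axis specification to be a non-empty string of upto 3 characters, got ZYZYZ
```

```bash
python3 - <<'E'
from h import *
t=load('t0')
o,p,r=now();q=o['q']
def fk(q1,A,q4,q5,q6):return R.from_euler('ZYZ',[q1,A,q4])*R.from_euler('YZ',[q5,q6+np.pi/2])
print('check',(fk(q[0],q[1]+q[2],q[3],q[4],q[5]).inv()*r).magnitude())
for az,q1s in((-30,(38,46)),(-26,(-31,))):
  for s in(1,-1):
    for q1 in q1s:
      for A in(100,115,130):
        e=(R.from_euler('ZY',[q1,A],degrees=True).inv()*tilt(az,35,s)).as_euler('ZYZ'); e[2]=(e[2]-np.pi/2+np.pi)%(2*np.pi)-np.pi
        print(az,s,q1,A,e.round(2))
for nm,(u0,u1,v0,v1) in(('blue',(225,258,250,285)),):
    P=np.array([px(t,u,v,w=0) for u in range(u0,u1) for v in range(v0,v1)]); f=P[(P[:,2]>.045)]
    print(nm,f.min(0).round(3),f.max(0).round(3)); g=P[P[:,2]>.14];print(g.mean(0).round(3),g.min(0).round(3),g.max(0).round(3))
E
```

```text
check 4.272375759354545e-16
-30 1 38 100 [-0.98  1.16 -0.08]
-30 1 38 115 [-1.1   1.02  0.18]
-30 1 38 130 [-1.26  0.92  0.47]
-30 1 46 100 [-0.98  1.27  0.01]
-30 1 46 115 [-1.07  1.14  0.25]
-30 1 46 130 [-1.2   1.02  0.51]
-30 -1 38 100 [-0.98  1.16  3.07]
-30 -1 38 115 [-1.1   1.02 -2.96]
-30 -1 38 130 [-1.26  0.92 -2.67]
-30 -1 46 100 [-0.98  1.27 -3.14]
-30 -1 46 115 [-1.07  1.14 -2.9 ]
-30 -1 46 130 [-1.2   1.02 -2.63]
-26 1 -31 100 [ 0.17  0.44 -1.77]
-26 1 -31 115 [ 0.39  0.19 -2.  ]
-26 1 -31 130 [2.44 0.11 2.22]
-26 -1 -31 100 [0.17 0.44 1.37]
-26 -1 -31 115 [0.39 0.19 1.14]
-26 -1 -31 130 [ 2.44  0.11 -0.93]
blue [0.36  0.036 0.045] [0.473 0.302 1.202]
[0.4   0.232 0.338] [0.375 0.036 0.14 ] [0.473 0.294 1.202]
```

```bash
python3 - <<'E'
from h import *
r=tilt(-50,35); z=r.as_matrix()[:,2]; C=np.array([.476,.332,.042])
P=C-.10*z; print(P); to(P+[0,0,.2],r); to([.45,.2,.42],down(106.3)); o,p,_=now(); print(repr(o['q']),p)
E
```

```text
[0.42334592 0.39475069 0.09935764]
t 11.95 shift cm [61.49 -0.31 10.89] rot [-11.  -53.7 -21.8]
t 11.95 shift cm [41.97 -3.19 -1.05] rot [0.4 0.4 0.2]
array([-5.00120855e-01,  2.16682181e-01,  1.20802259e+00, -4.70867387e-05,
        1.70655755e+00, -7.87620091e-01]) [ 0.59964217 -0.19345582  0.412778  ]
```

```bash
python3 -m handwheel '[[[0,3,0,-1,0,0,0],[0,8,0,-1,0,0,0],[0,13,0,-1,0,0,0],[0,18.5,0,-1,0,0,0],[0,24,0,0,0,0,0],[0,29.5,0,0,-1.5,-7,-3],[0,35,0,0,-3,-15,-6],[0,40,0,0,-5,-23,-9],[0,45,0,0,-6.5,-31,-12.5],[0,50,0,0,-8,-39,-16]]]' && python3 - <<'E'
from h import *
r=tilt(-50,35); z=r.as_matrix()[:,2]; C=np.array([.476,.332,.042])
P=C-.10*z; to(P+[0,0,.15],r); o,p,_=now(); print(repr(o['q']),p)
E
```

```text
time_s: 13.2
eef_pos: [0.4561, 0.2888, 0.4063]
eef_rot: [0.31, 0.447, 0.827, -0.143]
wrist_force: [0.9, -0.2, -0.4]
opening: 0.501
grasp_force: 0.0
t 13.2 shift cm [18.28  2.56  5.33] rot [ -2.8 -15.   -5.8]
array([ 0.72490207,  0.08566356,  1.51177361, -0.69459936,  1.60233225,
        0.14417288]) [0.45612124 0.28884283 0.40628087]
```

```bash
python3 -m handwheel '[[[0.55,3,0.4,0.9,-0.5,-2.5,-1],[0.55,7,1,2,-1,-5.5,-2],[0.55,11,1.5,3.2,-1.7,-9,-3.5],[0.55,15,2.1,4.4,-2.3,-12,-4.8],[0.55,18,2.5,5.3,-2.8,-15,-5.8],[0.55,18.3,2.56,5.3,-2.8,-15,-5.8],[0.55,18.3,2.56,5.3,-2.8,-15,-5.8],[0.55,18.3,2.56,5.3,-2.8,-15,-5.8],[0.55,18.3,2.56,5.3,-2.8,-15,-5.8]]]' && python3 - <<'E'
from h import *
r=tilt(-50,35); z=r.as_matrix()[:,2]; C=np.array([.476,.332,.042])
P=C-.10*z; to(P,r); to(C+.009*z,r); o,p,rr=now(); print(o['q'].round(3),p)
c=save('wrist','w6'); np.savez('pics/p6.npz',p=p,r=rr.as_matrix())
a=c['frame'];cv2.imwrite('pics/w6.png',a)
E
```

```text
time_s: 14.32
eef_pos: [0.4236, 0.3929, 0.2486]
eef_rot: [0.416, 0.376, 0.805, -0.196]
wrist_force: [-0.2, -0.2, -0.1]
opening: 0.771
grasp_force: 0.0
t 14.32 shift cm [12.27  0.13  8.5 ] rot [-0.2 -0.3 -0. ]
t 14.32 shift cm [12.21  0.17 19.4 ] rot [-0.2 -0.3 -0. ]
[ 0.978  0.454  1.506 -0.9    1.564  0.476] [0.42359515 0.39287991 0.24861687]
```

```bash
python3 -m handwheel '[[[0.55,2.5,0,1.7,0,0,0],[0.55,5,0,3.5,0,0,0],[0.55,7.5,0,5.2,0,0,0],[0.55,10,0.1,7,0,0,0],[0.55,12,0.1,8.4,0,0,0],[0.55,12.2,0.1,8.5,0,0,0],[0.55,12.2,0.1,8.5,0,0,0],[0.55,12.2,0.1,8.5,0,0,0]]]' && python3 - <<'E'
from h import *
r=tilt(-50,35); z=r.as_matrix()[:,2]; C=np.array([.476,.332,.042])
to(C+.009*z,r); o,p,rr=now(); print(o['q'].round(3),p)
c=save('wrist','w7'); np.savez('pics/p7.npz',p=p,r=rr.as_matrix())
d=c['depth']; v,u=np.mgrid[0:400,0:640]; x=u-c['cx'];y=v-c['cy'];rho=np.hypot(x,y)+1e-9;th=rho/c['fx']
X=np.stack([x/rho*np.tan(th)*d,y/rho*np.tan(th)*d,d],-1); H=c['hand_eye']; W=(X@H[:3,:3].T+H[:3,3])@rr.as_matrix().T+p
f=c['frame'].astype(int); grey=(f.max(2)-f.min(2)<25)&(d>0)&(np.linalg.norm(W[...,:2]-C[:2],axis=-1)<.05)
for lo,hi in((.02,.035),(.035,.05),(.05,.064),(.07,.1),(.1,.12),(.12,.14),(.143,.16)):
    m=grey&(W[...,2]>lo)&(W[...,2]<hi); Q=W[m]
    if len(Q): print(lo,len(Q),Q.mean(0).round(4),Q.min(0).round(3),Q.max(0).round(3),u[m].min(),u[m].max(),v[m].min(),v[m].max())
cv2.imwrite('pics/w7.png',c['frame'])
E
```

```text
time_s: 15.38
eef_pos: [0.423, 0.3948, 0.0997]
eef_rot: [0.416, 0.376, 0.805, -0.196]
wrist_force: [0.3, -0.1, 0.2]
opening: 0.774
grasp_force: 0.0
t 15.38 shift cm [-0.04  0.06 10.94] rot [-0.2 -0.3  0. ]
[ 0.981  0.67   1.532 -0.915  1.415  0.668] [0.42302066 0.39475984 0.09967196]
0.02 1095 [0.4611 0.3512 0.0276] [0.448 0.326 0.02 ] [0.492 0.362 0.035] 294 357 158 186
0.035 1340 [0.464  0.3477 0.0432] [0.448 0.31  0.035] [0.499 0.362 0.05 ] 291 357 176 214
0.05 1686 [0.4723 0.3387 0.056 ] [0.446 0.309 0.05 ] [0.503 0.362 0.064] 291 358 195 226
0.07 494 [0.4734 0.3358 0.085 ] [0.447 0.327 0.07 ] [0.502 0.344 0.1  ] 290 355 226 269
0.1 396 [0.4719 0.3353 0.1102] [0.447 0.326 0.1  ] [0.502 0.344 0.12 ] 289 357 266 294
0.12 450 [0.4721 0.3353 0.1303] [0.447 0.327 0.12 ] [0.503 0.344 0.14 ] 289 357 294 320
0.143 217 [0.4737 0.3357 0.1466] [0.456 0.328 0.143] [0.493 0.341 0.15 ] 300 347 324 333
```

View pics/w7.png

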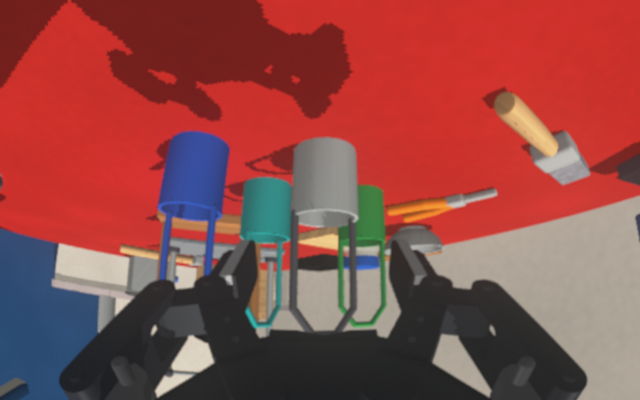

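The view is upside down: the grey pail at (325,180) is centred between the fingers, with blue (195,170) and teal (266,210) well to the side. I'll advance.

```bash
python3 -m handwheel '[[[0.55,0,0.15,2,0,0,0],[0.55,0,0.15,4,0,0,0],[0.55,0,0.15,6,0,0,0],[0.55,0,0.15,8,0,0,0],[0.55,0,0.15,9.5,0,0,0],[0.55,0,0.15,10.5,0,0,0],[0.55,0,0.15,10.7,0,0,0],[0.55,0,0.15,10.7,0,0,0],[0.55,0,0.15,10.7,0,0,0]]]' && python3 - <<'E'
from h import *
r=tilt(-50,35); z=r.as_matrix()[:,2]; C=np.array([.475,.335,.042])
to(C+.009*z,r); o,p,rr=now(); print(o['q'].round(3),p)
E
```

```text
time_s: 16.55
eef_pos: [0.4794, 0.3285, 0.0368]
eef_rot: [0.416, 0.375, 0.805, -0.196]
wrist_force: [-1.0, 0.5, 0.3]
opening: 0.772
grasp_force: 0.0
t 16.55 shift cm [ 0.02  0.08 -0.04] rot [-0.2 -0.3  0.1]
[ 0.843  0.73   1.609 -1.017  1.252  0.72 ] [0.47938288 0.32847014 0.03675043]
```

```bash
python3 -m handwheel '[[[0.4,0,0.05,0,0,0,0],[0.3,0,0.05,0,0,0,0],[0.2,0,0.05,0,0,0,0],[0.1,0,0.05,0,0,0,0],[-0.2,0,0.05,0,0,0,0],[-0.6,0,0.05,0,0,0,0],[-1,0,0.05,0,0,0,0],[-1,0,0.05,0,0,0,0],[-1,0,0.05,0,0,0,0],[-1,0,0.05,0,0,0,0]]]'
```

```text
time_s: 17.8
eef_pos: [0.48, 0.3285, 0.0369]
eef_rot: [0.416, 0.375, 0.805, -0.196]
wrist_force: [-2.0, 2.8, 5.0]
opening: 0.609
grasp_force: 62.1
```

```bash
python3 -m handwheel '[[[-1,-1.2,0,-0.85,0,0,0],[-1,-4,0,-2.8,0,0,0],[-1,-7,0,-4.9,0,0,0],[-1,-10,0,-7,0,0,0],[-1,-13,0,-9.1,0,0,0],[-1,-16,0,-11.2,0,0,0],[-1,-18,0,-12.6,0,0,0],[-1,-18,0,-12.6,0,0,0],[-1,-18,0,-12.6,0,0,0]]]' && cat >> h.py <<'E'
def cloud(c,p=None,rm=None):
    d=c['depth']; v,u=np.mgrid[0:400,0:640]; x=u-c['cx'];y=v-c['cy']
    if 'hand_eye' in c:
        rho=np.hypot(x,y)+1e-9;k=np.tan(rho/c['fx'])/rho; X=np.stack([x*k*d,y*k*d,d],-1); H=c['hand_eye']; return (X@H[:3,:3].T+H[:3,3])@rm.T+p
    E=c['extrinsics']; return np.stack([x/c['fx']*d,y/c['fy']*d,d],-1)@E[:3,:3].T+E[:3,3]
def bail():  # pail handle seen by wrist camera, fitted in world
    o,p,rr=now(); M=rr.as_matrix(); c=camera('wrist'); W=cloud(c,p,M); d=c['depth']; f=c['frame'].astype(int)
    C0=p-.009*M[:,2]; g=(f.max(2)-f.min(2)<30)&(d>0)&(np.linalg.norm((W-C0)[...,:2],axis=-1)<.045)
    Z=W[...,2]-C0[2]; Q=W[g&(Z>.03)&(Z<.13)]; q=Q-Q.mean(0); _,_,V=np.linalg.svd(q[:,:2],full_matrices=False)
    e=V[0]*np.sign(V[0,0]); s=q[:,:2]@e; 
    print('t',round(o['time_s'],2),'tcp',p.round(4),'n',len(Q),'ang',np.degrees(np.arctan2(e[1],e[0])).round(1),'topz',np.percentile(Q[:,2],[98,100]).round(4))
    mid=Q[:,:2].mean(0)+e*(np.percentile(s,1)+np.percentile(s,99))/2
    for lo,hi in((.03,.055),(.055,.08),(.08,.13)):
        S=Q[(Q[:,2]-C0[2]>lo)&(Q[:,2]-C0[2]<hi)]; print(lo,len(S),((S.min(0)+S.max(0))/2).round(4))
    L=M.T@(np.r_[mid,Q[:,2].max()-.003]-p); print('bail mid',mid.round(4),'in tool',L.round(4)); return mid
E
python3 - <<'E'
from h import *
bail(); o,p,r=now(); print(o['q'].round(3),o['wrist_force'].round(1))
E
```

```text
time_s: 18.92
eef_pos: [0.4806, 0.3274, 0.2543]
eef_rot: [0.415, 0.375, 0.805, -0.198]
wrist_force: [0.2, -0.6, -2.2]
opening: 0.609
grasp_force: 63.1
t 18.93 tcp [0.4806 0.3274 0.2543] n 243 ang 13.2 topz [0.2949 0.2963]
0.03 243 [0.4755 0.3338 0.2929]Traceback (most recent call last):
  File "<stdin>", line 2, in <module>
  File "h.py", line 38, in bail
    S=Q[(Q[:,2]-C0[2]>lo)&(Q[:,2]-C0[2]<hi)]; print(lo,len(S),((S.min(0)+S.max(0))/2).round(4))
                                                                ~~~~~^^^
    return umr_minimum(a, axis, None, out, keepdims, initial, where)
ValueError: zero-size array to reduction operation minimum which has no identity
```

```bash
cat >> h.py <<'E'
def bail2(name):
    o,p,rr=now(); u=rr.as_matrix()[:,2]; c=camera(name); W=cloud(c); D=W-p
    f=c['frame'].astype(int); m=(np.linalg.norm(D[...,:2]+u[:2]*.009,axis=-1)<.05)&(D[...,2]>.06)&(D[...,2]<.135)&(c['depth']>0)
    along=D[...,:2]@(u[:2]/np.linalg.norm(u[:2])); m&=(along>-.03)
    Q=W[m]; 
    if len(Q)<5: print(name,'none',len(Q)); return
    T=Q[Q[:,2]>p[2]+.10]; e=np.linalg.svd(Q[:,:2]-Q[:,:2].mean(0),full_matrices=False)[2][0]
    print(name,'tcp',p.round(4),'n',len(Q),len(T),'ang',np.degrees(np.arctan2(e[1],e[0])).round(1),'top mid',((T.min(0)+T.max(0))/2).round(4) if len(T) else '','max z',Q[:,2].max().round(4))
    for lo in(.06,.08,.1): 
        S=Q[(Q[:,2]-p[2]>lo)&(Q[:,2]-p[2]<lo+.02)]
        if len(S): print(lo,len(S),S.min(0).round(4),S.max(0).round(4))
E
python3 - <<'E'
from h import *
bail2('top');bail2('side'); print(now()[0]['q'].round(3))
E
```

```text
top tcp [0.4805 0.3273 0.2539] n 95 56 ang -166.5 top mid [0.4785 0.332  0.3627] max z 0.3714
0.06 15 [0.4508 0.3235 0.3153] [0.506  0.3375 0.3315]
0.08 24 [0.4511 0.3234 0.3341] [0.5057 0.341  0.3531]
0.1 56 [0.4564 0.3251 0.3541] [0.5005 0.339  0.3714]
side tcp [0.4806 0.3274 0.2539] n 82 50 ang -166.1 top mid [0.4755 0.3322 0.3632] max z 0.3721
0.06 14 [0.4982 0.3366 0.315 ] [0.5021 0.3401 0.3334]
0.08 18 [0.45   0.3241 0.3377] [0.5028 0.3406 0.3535]
0.1 50 [0.4527 0.3258 0.3542] [0.4983 0.3387 0.3721]
[ 0.841  0.385  1.591 -0.949  1.455  0.406]
```

```bash
cat > pl.py <<'E'
from h import *
hx=np.array([.281,-.960]);hy=np.array([.96,.281]);m=np.array([.6045,-.2145])
B=np.array([-.0035,.0047])  # bail rel TCP at az -50
def plan(pts,az=-47.3,hk=(0,0)):
    r=tilt(az,35); b=R.from_euler('z',az+50,degrees=True).apply([*B,.113])
    for x,z in pts: to(np.r_[m+hx*(x/1e3+hk[0])+hy*hk[1],.262+z/1e3]-b,r)
def hook():
    s=camera('side'); W=cloud(s); D=W[...,:2]-m; a,b=D@hx,D@hy; z=W[...,2]
    k=(abs(a)<.045)&(abs(b)<.03)&(z>.18)&(z<.31)&(s['depth']>0); 
    for lo in(.18,.2,.22,.24,.26,.28):
        j=k&(z>lo)&(z<lo+.02)
        if j.sum(): print(lo,j.sum(),'x',(np.percentile(a[j],[0,50,100])*1e3).round(),'y',(np.percentile(b[j],[0,50,100])*1e3).round())
E
python3 - <<'E'
from pl import *
hook(); plan([(-80,60),(-80,-28)])
E
```

```text
0.2 14 x [-21. -13.  27.] y [-3.  0.  6.]
0.22 10 x [-23.  13.  20.] y [-3. -1.  1.]
0.24 6 x [-4.  3.  9.] y [-4. -2.  0.]
0.26 8 x [-7. -4.  3.] y [-4. -2.  1.]
0.28 8 x [-16. -12.  -9.] y [-4. -2. -0.]
t 19.12 shift cm [-20.85 -22.03  37.65] rot [-2.6 -0.3 -1.3]
t 19.12 shift cm [-13.66 -21.96  42.73] rot [-2.6 -0.3 -1.3]
```

```bash
python3 -m handwheel '[[[-1,-1.5,-1,1.5,0,0,0],[-1,-4,-3,5,-0.3,0,-0.2],[-1,-6,-5.5,9,-0.6,0,-0.3],[-1,-8,-8,13,-0.9,0,-0.5],[-1,-10,-10.5,17.5,-1.2,-0.1,-0.6],[-1,-12,-13,22,-1.5,-0.2,-0.8],[-1,-14.5,-15.5,26.5,-1.8,-0.2,-0.9],[-1,-17,-18,31,-2.1,-0.2,-1.1],[-1,-19,-20.5,35,-2.4,-0.3,-1.2],[-1,-20.85,-22,37.6,-2.6,-0.3,-1.3]]]' && python3 -m handwheel '[[[-1,0,0,0,0,0,0],[-1,0,0,0,0,0,0],[-1,0,0,0,0,0,0],[-1,0,0,0,0,0,0]]]' && python3 - <<'E'
from pl import *
plan([(-80,-28),(-45,-28),(-4,-28)]); print(now()[0]['q'].round(3)); bail2('top');bail2('side')
E
```

```text
time_s: 20.38
eef_pos: [0.5844, -0.145, 0.2299]
eef_rot: [0.406, 0.36, 0.822, -0.175]
wrist_force: [1.5, 0.2, -0.6]
opening: 0.607
grasp_force: 63.1
time_s: 20.88
eef_pos: [0.5853, -0.1412, 0.2305]
eef_rot: [0.406, 0.358, 0.822, -0.174]
wrist_force: [-0.4, 0.1, -1.7]
opening: 0.608
grasp_force: 63.9
t 20.88 shift cm [ 8.62 -0.09  6.75] rot [ 0.4 -2.5 -0. ]
t 20.88 shift cm [ 6.71 -1.66  9.23] rot [ 0.4 -2.5 -0. ]
t 20.88 shift cm [ 4.47 -3.5  12.13] rot [ 0.4 -2.5 -0. ]
[-0.184 -0.021  2.105 -1.137  0.543 -0.07 ]
top tcp [ 0.5853 -0.1412  0.2305] n 78 48 ang -163.2 top mid [ 0.586  -0.1395  0.3392] max z 0.3479
0.06 12 [ 0.5571 -0.1466  0.2912] [ 0.6103 -0.1279  0.3083]
0.08 18 [ 0.5575 -0.1492  0.3121] [ 0.6114 -0.1291  0.3304]
0.1 48 [ 0.5638 -0.1483  0.3305] [ 0.6082 -0.1307  0.3479]
side tcp [ 0.5853 -0.1413  0.2305] n 51 27 ang -161.4 top mid [ 0.5797 -0.1418  0.3394] max z 0.348
0.06 9 [ 0.6031 -0.137   0.2913] [ 0.6098 -0.1291  0.308 ]
0.08 15 [ 0.5547 -0.1521  0.3112] [ 0.6092 -0.1299  0.3296]
0.1 27 [ 0.558  -0.151   0.3307] [ 0.6013 -0.1326  0.348 ]
```

Joint 4 is at its limit (-1.14) here. I'll fit the arm's kinematics from the recorded poses and look for a workable placing orientation.

```bash
cat > kin.py <<'E'
from h import *
from scipy.optimize import least_squares
D=[([-1.30631750,.181538656,1.60799363,0,1.35382052,-.206288488],[.26067129,-.5118985,.23039245]),
([-.500120855,.216682181,1.20802259,0,1.70655755,-.787620091],[.59964217,-.19345582,.412778]),
([.72490207,.08566356,1.51177361,-.69459936,1.60233225,.14417288],[.45612124,.28884283,.40628087]),
([.978,.454,1.506,-.9,1.564,.476],[.42359515,.39287991,.24861687]),
([.981,.67,1.532,-.915,1.415,.668],[.42302066,.39475984,.09967196]),
([.843,.73,1.609,-1.017,1.252,.72],[.47938288,.32847014,.03675043]),
([.841,.385,1.591,-.949,1.455,.406],[.4805,.3273,.2539]),
([-.184,-.021,2.105,-1.137,.543,-.07],[.5853,-.1412,.2305])]
def fk(q,k):
    a1,d1,L2,e,L4,T,off=k; b=R.from_euler('z',q[0]); A=R.from_euler('y',q[1]+q[2])
    Rr=R.from_euler('ZYZ',[q[0],q[1]+q[2],q[3]])*R.from_euler('YZ',[q[4],q[5]+np.pi/2])
    w=np.array([a1,off,d1])+R.from_euler('y',q[1]).apply([0,0,L2])+A.apply([e,0,L4])
    return b.apply(w)+Rr.apply([0,0,T]),Rr
f=lambda k:np.concatenate([fk(q,k)[0]-p for q,p in D])
s=least_squares(f,[0,.3,.4,.0,.4,.25,.117]);K=s.x
lo=np.array([-2.99,-.89,.3,-1.14,0,-3.12]);hi=np.array([2.99,2.07,2.58,4.28,2.63,3.12])
def ik(p,r,q0,lim=True):
    g=lambda q:np.r_[(fk(q,K)[0]-p)*10,(fk(q,K)[1].inv()*r).as_rotvec()]
    z=least_squares(g,np.clip(q0,lo+.01,hi-.01),bounds=(lo,hi)); return z.x,np.linalg.norm(z.fun)
E
python3 - <<'E'
from kin import *
print(K.round(4),'rms mm',np.sqrt((s.fun**2).mean())*1e3)
q0=D[-1][0]
from pl import hx,hy,m,B
def tgt(x,z,az,tau,yaw_grasp=-50):
    # pail rigid in tool: bail offset in tool frame from grasp (tilt 35)
    b=tilt(-50,35).inv().apply([*B,.113]); r=tilt(az,tau); return np.r_[m+hx*x/1e3,.262+z/1e3]-r.apply(b),r
for az in(-47,-35,-25,-10,0):
  for tau in(35,40,45,50,55):
    row=[]
    for x,z in((-60,-28),(-4,-28),(0,-61)):
        best=min((ik(*tgt(x,z,az,tau),g) for g in(q0,[-.3,.3,2,.5,.4,-1],[-.2,.1,2,-1,.6,0])),key=lambda t:t[1]); row.append((round(best[1],3),round(best[0][3],2),round(best[0][4],2)))
    print(az,tau,row)
E
```

```text
[-2.000e-04  3.135e-01  4.380e-01  8.530e-02  5.147e-01  3.190e-01
  1.179e-01] rms mm 0.2009554901284752
-47 35 [(np.float64(0.184), np.float64(-1.14), np.float64(0.42)), (np.float64(0.174), np.float64(-1.14), np.float64(0.33)), (np.float64(0.215), np.float64(-1.14), np.float64(0.31))]
-47 40 [(np.float64(0.099), np.float64(-1.14), np.float64(0.43)), (np.float64(0.09), np.float64(-1.14), np.float64(0.34)), (np.float64(0.132), np.float64(-1.14), np.float64(0.32))]
-47 45 [(np.float64(0.013), np.float64(-1.14), np.float64(0.43)), (np.float64(0.006), np.float64(-1.14), np.float64(0.36)), (np.float64(0.048), np.float64(-1.14), np.float64(0.33))]
-47 50 [(np.float64(0.0), np.float64(-0.89), np.float64(0.46)), (np.float64(0.0), np.float64(-0.82), np.float64(0.4)), (np.float64(0.0), np.float64(-0.97), np.float64(0.35))]
-47 55 [(np.float64(0.0), np.float64(-0.65), np.float64(0.52)), (np.float64(0.0), np.float64(-0.57), np.float64(0.48)), (np.float64(0.0), np.float64(-0.65), np.float64(0.41))]
-35 35 [(np.float64(0.163), np.float64(-1.14), np.float64(0.12)), (np.float64(0.142), np.float64(-
[... 2715 characters left out ...]
.51))]
0 40 [(np.float64(0.127), np.float64(1.1), np.float64(0.5)), (np.float64(0.136), np.float64(1.06), np.float64(0.56)), (np.float64(0.178), np.float64(1.05), np.float64(0.52))]
0 45 [(np.float64(0.049), np.float64(1.06), np.float64(0.52)), (np.float64(0.06), np.float64(1.02), np.float64(0.58)), (np.float64(0.102), np.float64(1.01), np.float64(0.54))]
0 50 [(np.float64(0.0), np.float64(0.94), np.float64(0.55)), (np.float64(0.0), np.float64(0.94), np.float64(0.6)), (np.float64(0.026), np.float64(0.98), np.float64(0.56))]
0 55 [(np.float64(0.0), np.float64(0.72), np.float64(0.59)), (np.float64(0.0), np.float64(0.73), np.float64(0.64)), (np.float64(0.0), np.float64(0.81), np.float64(0.58))]
```

```bash
python3 - <<'E'
from kin import *
from pl import hx,hy,m,B
b=tilt(-50,35).inv().apply([*B,.113])
def tgt(x,z,az,tau): r=tilt(az,tau); return np.r_[m+hx*x/1e3,.262+z/1e3]-r.apply(b),r
G=(D[-1][0],[-.2,.1,2,-1,.6,0],[0,.5,1.8,3.8,1,-1],[0.2,.5,1.8,3.5,1,-3])
for az in(-60,-75,-90,-105,-120):
  for tau in(35,40,45,48):
    row=[]
    for x,z in((-60,-28),(-4,-28),(0,-61)):
        best=min((ik(*tgt(x,z,az,tau),g) for g in G),key=lambda t:t[1]); row.append(f'{best[1]:.3f} {best[0].round(2)[2:]}')
    print(az,tau,row)
E
```

```text
-60 35 ['0.156 [ 1.95 -1.14  0.71  0.19]', '0.161 [ 1.92 -1.14  0.62  0.11]', '0.130 [2.07 4.28 0.6  0.95]']
-60 40 ['0.073 [ 1.98 -1.14  0.69  0.19]', '0.077 [ 1.95 -1.14  0.61  0.11]', '0.114 [ 1.93 -1.14  0.59  0.12]']
-60 45 ['0.000 [ 2.   -1.11  0.67  0.17]', '0.000 [ 1.97 -1.12  0.59  0.1 ]', '0.030 [ 1.95 -1.14  0.57  0.13]']
-60 48 ['0.000 [ 1.99 -1.    0.67  0.06]', '0.000 [ 1.96 -0.99  0.6  -0.03]', '0.000 [ 1.96 -1.08  0.56  0.07]']
-75 35 ['0.072 [ 1.82 -1.14  0.97  0.42]', '0.092 [ 1.79 -1.14  0.9   0.34]', '0.121 [ 1.77 -1.14  0.89  0.36]']
-75 40 ['0.000 [ 1.85 -1.13  0.93  0.41]', '0.012 [ 1.82 -1.14  0.87  0.34]', '0.041 [ 1.8  -1.14  0.84  0.37]']
-75 45 ['0.000 [ 1.85 -1.    0.91  0.3 ]', '0.000 [ 1.82 -1.02  0.85  0.23]', '0.000 [ 1.82 -1.07  0.81  0.3 ]']
-75 48 ['0.000 [ 1.84 -0.93  0.9   0.22]', '0.000 [ 1.81 -0.94  0.84  0.15]', '0.000 [ 1.82 -0.98  0.8   0.22]']
-90 35 ['0.000 [ 1.68 -1.08  1.19  0.55]', '0.000 [ 1.65 -1.12  1.13  0.51]', '0.003 [ 1.65 -1.14  1.1   0.56]']
-90 40 ['0.000 [ 1.68 -0.99  1.16  0.48]', '0.000 [ 1.66 -1.02  1.1   0.43]', '0.000 [ 
[... 463 characters left out ...]
1  1.29  0.54]']
-105 45 ['0.000 [ 1.51 -0.8   1.33  0.51]', '0.000 [ 1.48 -0.82  1.29  0.45]', '0.000 [ 1.48 -0.83  1.25  0.48]']
-105 48 ['0.000 [ 1.52 -0.75  1.31  0.48]', '0.000 [ 1.48 -0.77  1.28  0.42]', '0.000 [ 1.48 -0.78  1.24  0.45]']
-120 35 ['0.000 [ 1.32 -0.83  1.6   0.67]', '0.000 [ 1.28 -0.87  1.56  0.61]', '0.000 [ 1.27 -0.87  1.53  0.64]']
-120 40 ['0.000 [ 1.34 -0.77  1.56  0.64]', '0.000 [ 1.29 -0.8   1.53  0.59]', '0.000 [ 1.29 -0.8   1.49  0.61]']
-120 45 ['0.000 [ 1.35 -0.7   1.52  0.62]', '0.000 [ 1.31 -0.73  1.49  0.56]', '0.000 [ 1.3  -0.73  1.45  0.58]']
-120 48 ['0.000 [ 1.36 -0.66  1.49  0.6 ]', '0.000 [ 1.31 -0.68  1.47  0.54]', '0.000 [ 1.31 -0.69  1.43  0.56]']
```

Approaching from farther left (pointing about -88°, tilt 36°) is reachable with the pail upright. The bail would then sit about 40° turned in the curl, which the mouth has room for.

```bash
cat > pl2.py <<'E'
from kin import *
from pl import hx,hy,m,B,hook
b=tilt(-50,35).inv().apply([*B,.113])
def tgt(x,z,az=-88,tau=36): r=tilt(az,tau); return np.r_[m+hx*x/1e3,.262+z/1e3]-r.apply(b),r
def where():
    o,p,r=now(); w=p+r.apply(b); d=w[:2]-m; print('bail in hook mm: x',(d@hx*1e3).round(1),'y',(d@hy*1e3).round(1),'z',((w[2]-.262)*1e3).round(1),'q',o['q'].round(2),'F',o['wrist_force'].round(1))
E
python3 - <<'E'
from pl2 import *
where()
q=now()[0]['q']
for x,z in((-90,60),(-80,-28),(-4,-28),(0,-61)): 
    P,r=tgt(x,z); q,e=ik(P,r,q); print(e.round(4),q.round(2)); to(P,r)
E
```

```text
bail in hook mm: x -76.2 y 1.5 z 81.8 q [-0.18 -0.02  2.1  -1.14  0.54 -0.07] F [-0.4 -0.4 -1.8]
0.0 [ 0.01  0.38  1.7  -1.01  1.27  0.41]
t 20.98 shift cm [2.41 0.18 0.43] rot [33.  -1.5 24.3]
0.0 [-0.    0.53  1.71 -1.07  1.17  0.55]
t 20.98 shift cm [ 8.84 -0.31  6.49] rot [33.  -1.5 24.3]
0.0 [-0.13  0.54  1.68 -1.12  1.09  0.49]
t 20.98 shift cm [ 4.7  -3.73 11.87] rot [33.  -1.5 24.3]
0.0052 [-0.13  0.6   1.67 -1.14  1.07  0.53]
t 20.98 shift cm [ 7.1  -3.92 14.16] rot [33.  -1.5 24.3]
```

```bash
python3 -m handwheel '[[[-1,0.4,0,0.1,5.5,-0.3,4],[-1,0.8,0.1,0.15,11,-0.5,8],[-1,1.2,0.1,0.2,16.5,-0.8,12],[-1,1.6,0.1,0.3,22,-1,16],[-1,2,0.2,0.35,27.5,-1.3,20],[-1,2.4,0.2,0.4,33,-1.5,24.3],[-1,2.4,0.2,0.4,33,-1.5,24.3],[-1,2.4,0.2,0.4,33,-1.5,24.3],[-1,2.4,0.2,0.4,33,-1.5,24.3]]]' && python3 - <<'E'
from pl2 import *
where()
for x,z in((-80,-28),(-4,-28),(0,-61)): to(*tgt(x,z))
E
```

```text
time_s: 22.1
eef_pos: [0.5785, -0.1327, 0.2094]
eef_rot: [0.326, 0.619, 0.641, -0.315]
wrist_force: [0.2, -0.1, -1.7]
opening: 0.601
grasp_force: 63.9
bail in hook mm: x -89.5 y -0.7 z 60.5 q [ 0.01  0.38  1.7  -1.01  1.27  0.41] F [ 0.2 -0.1 -1.7]
t 22.1 shift cm [6.62 0.31 5.94] rot [-0. -0.  0.]
t 22.1 shift cm [ 2.29  2.19 11.89] rot [-0. -0.  0.]
t 22.1 shift cm [ 4.73  2.29 14.15] rot [-0. -0.  0.]
```

```bash
python3 -m handwheel '[[[-1,1.5,0.1,1.4,0,0,0],[-1,3.5,0.2,3.1,0,0,0],[-1,5.5,0.3,4.9,0,0,0],[-1,6.6,0.3,5.9,0,0,0],[-1,6.6,0.3,5.9,0,0,0],[-1,6.6,0.3,5.9,0,0,0],[-1,6.6,0.3,5.9,0,0,0]]]' && python3 - <<'E'
from pl2 import *
where(); 
for x,z in((-45,-28),(-4,-28),(0,-61)): to(*tgt(x,z))
bail2('side');bail2('top');hook()
E
```

```text
time_s: 22.98
eef_pos: [0.5829, -0.1413, 0.1223]
eef_rot: [0.327, 0.62, 0.64, -0.315]
wrist_force: [-0.5, -0.3, -2.9]
opening: 0.607
grasp_force: 63.9
bail in hook mm: x -80.0 y 0.9 z -26.6 q [-0.    0.52  1.71 -1.07  1.18  0.55] F [-0.5 -0.3 -2.9]
t 22.98 shift cm [-1.89  0.76  2.84] rot [ 0.  -0.  -0.1]
t 22.98 shift cm [-4.22  1.78  6.06] rot [ 0.  -0.  -0.1]
t 22.98 shift cm [-1.78  1.87  8.31] rot [ 0.  -0.  -0.1]
side tcp [ 0.5829 -0.1413  0.1223] n 22 8 ang -32.5 top mid [ 0.5927 -0.1425  0.2327] max z 0.2413
0.06 5 [ 0.6021 -0.1531  0.1927] [ 0.6058 -0.1451  0.2022]
0.08 9 [ 0.5988 -0.1515  0.2024] [ 0.6051 -0.1451  0.2218]
0.1 8 [ 0.585  -0.1471  0.2242] [ 0.6003 -0.1378  0.2413]
top tcp [ 0.5829 -0.1413  0.1223] n 53 37 ang 156.0 top mid [ 0.5828 -0.1346  0.2329] max z 0.2428
0.06 7 [ 0.5576 -0.1456  0.1825] [ 0.6087 -0.1219  0.2019]
0.08 9 [ 0.5577 -0.149   0.2072] [ 0.6069 -0.1224  0.2208]
0.1 36 [ 0.5623 -0.145   0.2231] [ 0.6032 -0.1243  0.2405]
```

```bash
python3 -m handwheel '[[[-1,-0.7,0.3,1,0,0,0],[-1,-1.4,0.6,2,0,0,0],[-1,-2.1,0.9,3,0,0,0],[-1,-2.8,1.2,4,0,0,0],[-1,-3.5,1.5,5,0,0,0],[-1,-4,1.7,5.7,0,0,0],[-1,-4.2,1.8,6,0,0,0],[-1,-4.2,1.8,6,0,0,0],[-1,-4.2,1.8,6,0,0,0]]]' && python3 - <<'E'
from pl2 import *
where(); 
for x,z in((-2,-45),(0,-61),(0,-66)): to(*tgt(x,z))
hook();bail2('top')
E
```

```text
time_s: 24.25
eef_pos: [0.6026, -0.2136, 0.1197]
eef_rot: [0.326, 0.619, 0.641, -0.315]
wrist_force: [0.4, -0.0, -2.1]
opening: 0.607
grasp_force: 63.9
bail in hook mm: x -4.9 y -0.2 z -29.2 q [-0.13  0.55  1.68 -1.12  1.09  0.49] F [ 0.4 -0.  -2.1]
t 24.25 shift cm [1.11 0.1  1.16] rot [-0.1 -0.  -0. ]
t 24.25 shift cm [2.29 0.15 2.26] rot [-0.1 -0.  -0. ]
t 24.25 shift cm [2.69 0.15 2.55] rot [-0.1 -0.  -0. ]
0.18 1 x [12. 12. 12.] y [16. 16. 16.]
0.2 6 x [-19.   6.  12.] y [ 1. 16. 16.]
0.22 3 x [-21.   6.   8.] y [ 1. 12. 12.]
top tcp [ 0.6026 -0.2136  0.1197] n 78 38 ang 148.5 top mid [ 0.6019 -0.2132  0.234 ] max z 0.248
0.06 17 [ 0.5773 -0.2235  0.1813] [ 0.6281 -0.1943  0.1989]
0.08 23 [ 0.5781 -0.2314  0.2002] [ 0.6277 -0.1925  0.2195]
0.1 37 [ 0.5803 -0.232   0.22  ] [ 0.6234 -0.1944  0.2365]
```

The bail is over the mouth with no contact, and the hook's tip is still at x = -20. I'll lower it.

```bash
python3 -m handwheel '[[[-1,0.5,0.05,0.5,0,0,0],[-1,1.1,0.1,1.15,0,0,0],[-1,1.6,0.1,1.65,0,0,0],[-1,1.95,0.15,1.95,0,0,0],[-1,1.95,0.15,1.95,0,0,0],[-1,1.95,0.15,1.95,0,0,0]]]' && python3 - <<'E'
from pl2 import *
where(); 
for x,z in((0,-61),(0,-66)): to(*tgt(x,z))
hook()
E
```

```text
time_s: 25.1
eef_pos: [0.6048, -0.2178, 0.0932]
eef_rot: [0.325, 0.62, 0.641, -0.315]
wrist_force: [-0.1, -0.2, -1.9]
opening: 0.607
grasp_force: 63.9
bail in hook mm: x -0.1 y 0.7 z -55.7 q [-0.13  0.6   1.67 -1.14  1.07  0.53] F [-0.1 -0.2 -1.9]
t 25.1 shift cm [ 0.4  -0.06  0.36] rot [-0.1 -0.1 -0. ]
t 25.1 shift cm [ 0.8  -0.06  0.65] rot [-0.1 -0.1 -0. ]
0.18 3 x [10. 10. 19.] y [15. 16. 16.]
```

```bash
python3 -m handwheel '[[[-1,0.2,0,0.15,0,0,0],[-1,0.35,0,0.3,0,0,0],[-1,0.35,0,0.3,0,0,0],[-1,0.35,0,0.3,0,0,0]]]'; python3 -m handwheel '[[[-1,0.2,0,0.15,0,0,0],[-1,0.2,0,0.15,0,0,0],[-1,0.2,0,0.15,0,0,0]]]'; python3 -c "from pl2 import *;where()"
```

```text
time_s: 25.65
eef_pos: [0.605, -0.2176, 0.0889]
eef_rot: [0.324, 0.62, 0.641, -0.315]
wrist_force: [-1.1, 0.8, -1.5]
opening: 0.604
grasp_force: 63.9
time_s: 26.02
eef_pos: [0.6058, -0.2176, 0.0876]
eef_rot: [0.324, 0.621, 0.641, -0.315]
wrist_force: [0.2, 0.3, 5.1]
opening: 0.604
grasp_force: 64.2
bail in hook mm: x 0.1 y 1.7 z -61.3 q [-0.13  0.61  1.67 -1.14  1.07  0.53] F [0.2 0.3 5.1]
```

Seated: the force went from -1.9 to +5 N at the predicted height. I'll ease up 1 mm, open slowly and back out along the tool axis.

```bash
python3 -m handwheel '[[[-1,-0.08,0,-0.05,0,0,0],[-1,-0.08,0,-0.05,0,0,0],[0.25,-0.08,0,-0.05,0,0,0],[0.28,-0.08,0,-0.05,0,0,0],[0.32,-0.08,0,-0.05,0,0,0],[0.4,-0.08,0,-0.05,0,0,0],[0.5,-0.08,0,-0.05,0,0,0],[0.6,-0.08,0,-0.05,0,0,0],[0.7,-0.08,0,-0.05,0,0,0],[0.7,-0.08,0,-0.05,0,0,0]]]'; python3 - <<'E'
from pl2 import *
hook()
c=camera('top');W=cloud(c);d=W[...,:2]-m
k=(np.linalg.norm(d,axis=-1)<.04)&(W[...,2]>.09)&(W[...,2]<.21)&(c['depth']>0); Q=W[k]; print(len(Q),Q.mean(0).round(3),Q.min(0).round(3),Q.max(0).round(3))
E
```

```text
time_s: 27.28
eef_pos: [0.6053, -0.2174, 0.0876]
eef_rot: [0.324, 0.621, 0.641, -0.315]
wrist_force: [-0.4, 0.1, 0.8]
opening: 0.849
grasp_force: 0.0
0.18 1 x [17. 17. 17.] y [20. 20. 20.]
177 [ 0.605 -0.211  0.138] [ 0.565 -0.239  0.09 ] [ 0.643 -0.186  0.21 ]
```

```bash
python3 -m handwheel '[[[0.7,0,0,-0.5,0,0,0],[0.7,0,0,-1.5,0,0,0],[0.7,0,0,-3,0,0,0],[0.7,0,0,-5,0,0,0],[0.7,0,0,-7.5,0,0,0],[0.7,0,0,-10,0,0,0],[0.7,0,0,-13,0,0,0],[0.7,0,0,-17,0,0,0],[0.7,0,0,-21,0,0,0],[0.7,0,0,-24,0,0,0]]]'; cat > chk.py <<'E'
from pl2 import *
for n in('top','side'):
    c=camera(n);W=cloud(c);d=W[...,:2]-m;a,bb=d@hx,d@hy
    for lo,hi in((.03,.05),(.05,.07),(.07,.09),(.1,.115),(.12,.15),(.15,.18),(.18,.2),(.2,.23),(.24,.3),(.305,.34)):
        k=(abs(a)<.06)&(abs(bb)<.06)&(W[...,2]>lo)&(W[...,2]<hi)&(c['depth']>0)
        if k.sum(): print(n,lo,k.sum(),'x',(np.percentile(a[k],[2,50,98])*1e3).round(),'y',(np.percentile(bb[k],[2,50,98])*1e3).round())
E
python3 chk.py
```

```text
time_s: 28.62
eef_pos: [0.5997, -0.0212, 0.2318]
eef_rot: [0.324, 0.62, 0.641, -0.314]
wrist_force: [-0.2, -0.4, 0.2]
opening: 0.853
grasp_force: 0.0
top 0.03 1 x [-21. -21. -21.] y [-12. -12. -12.]
top 0.05 132 x [-27.   4.  23.] y [-20.   6.  26.]
top 0.07 36 x [-28. -19.  20.] y [-19.   5.  27.]
top 0.1 68 x [-27.  -3.  24.] y [-22.  -1.  28.]
top 0.12 9 x [-20.  13.  15.] y [-19.  20.  25.]
top 0.15 11 x [-20.  13.  17.] y [-19.  20.  23.]
top 0.18 28 x [-19.  -9.  17.] y [-18.  -8.  25.]
top 0.2 37 x [-21.  -4.  17.] y [-6.  2. 14.]
top 0.24 3 x [-11.   1.   8.] y [-1.  1.  1.]
top 0.305 292 x [-22.  -3.  11.] y [-58.   1.  57.]
side 0.05 46 x [-30. -21.   0.] y [-27.  -4.  22.]
side 0.07 53 x [-29. -19.  25.] y [-27.  -4.  23.]
side 0.1 75 x [-27. -12.  29.] y [-26.   2.  24.]
side 0.12 19 x [-23. -12.  20.] y [-23. -17.  19.]
side 0.15 15 x [-22.  11.  17.] y [-22.  15.  20.]
side 0.18 6 x [-21. -13. -10.] y [-21. -18. -15.]
```

The pail hangs centred under the hook, with its underside about 50 mm up. I'll back off, let it settle and check that it is still.

```bash
python3 -m handwheel '[[[0.7,-2,0,-3,0,0,0],[0.7,-5,0,-6,0,0,0],[0.7,-5,0,-6,0,0,0],[0.7,-5,0,-6,0,0,0],[0.7,-5,0,-6,0,0,0],[0.7,-5,0,-6,0,0,0],[0.7,-5,0,-6,0,0,0],[0.7,-5,0,-6,0,0,0],[0.7,-5,0,-6,0,0,0],[0.7,-5,0,-6,0,0,0]]]'; for i in 1 2 3 4 5 6; do python3 -m handwheel '[[[0.7,0,0,0,0,0,0],[0.7,0,0,0,0,0,0],[0.7,0,0,0,0,0,0],[0.7,0,0,0,0,0,0],[0.7,0,0,0,0,0,0],[0.7,0,0,0,0,0,0],[0.7,0,0,0,0,0,0],[0.7,0,0,0,0,0,0],[0.7,0,0,0,0,0,0],[0.7,0,0,0,0,0,0]]]' | head -1; done
python3 - <<'E'
from pl2 import *
fr=[]
for i in range(8):
    c=camera('side'); fr.append(c['frame'].astype(float)); 
    W=cloud(c);d=W[...,:2]-m;a,bb=d@hx,d@hy;k=(abs(a)<.06)&(abs(bb)<.06)&(W[...,2]>.055)&(W[...,2]<.11)&(c['depth']>0); v,u=np.where(k); print(len(u),u.mean().round(2),v.mean().round(2))
E
python3 chk.py | grep -E "0.05|0.1 |0.2|0.18"; python3 - <<'E'
from h import *
t0=load('t0');s0=load('s0');t=camera('top');s=camera('side')
for a,b in((t0,t),(s0,s)):
    d=np.abs(a['frame'].astype(int)-b['frame']).max(2)>60; n,l,st,ce=cv2.connectedComponentsWithStats(d.astype(np.uint8))
    print([tuple(x) for x in st[1:] if x[4]>25])
E
```

```text
time_s: 29.98
eef_pos: [0.5992, -0.0052, 0.3054]
eef_rot: [0.324, 0.621, 0.641, -0.315]
wrist_force: [0.2, 0.2, -0.1]
opening: 0.848
grasp_force: 0.0
time_s: 31.22
time_s: 32.48
time_s: 33.72
time_s: 34.98
time_s: 36.22
time_s: 37.48
178 341.79 187.82
184 341.88 187.96
185 341.78 187.86
181 341.77 187.62
182 341.81 187.76
183 341.85 187.81
182 341.83 187.66
185 341.79 187.74
top 0.05 130 x [-26.   2.  23.] y [-20.   6.  26.]
top 0.1 66 x [-27.  -3.  24.] y [-22.  -1.  28.]
top 0.18 29 x [-19.  -6.  16.] y [-16.  -0.  24.]
top 0.2 36 x [-21.  -4.  18.] y [-7.  2. 11.]
top 0.24 3 x [-11.   0.   8.] y [-1.  1.  1.]
side 0.05 45 x [-27. -19.   2.] y [-27.  -4.  22.]
side 0.1 69 x [-27. -10.  28.] y [-26.   2.  24.]
side 0.18 14 x [-17. -10.  18.] y [-20. -13.  19.]
side 0.2 24 x [-22.  -2.  27.] y [-10.   0.   6.]
side 0.24 5 x [ 6.  9. 12.] y [-3. -3.  1.]
[(np.int32(172), np.int32(144), np.int32(207), np.int32(256), np.int32(25024)), (np.int32(386), np.int32(176), np.int32(39), np.int32(33), np.int32(367)), (np.int32(320), np.int32(223), np.int32(7), np.int32(9), np.int32(28)), (np.int
[... 932 characters left out ...]
8), np.int32(23), np.int32(291)), (np.int32(350), np.int32(219), np.int32(10), np.int32(9), np.int32(44)), (np.int32(349), np.int32(230), np.int32(15), np.int32(8), np.int32(83)), (np.int32(461), np.int32(231), np.int32(14), np.int32(11), np.int32(84)), (np.int32(369), np.int32(232), np.int32(52), np.int32(24), np.int32(864)), (np.int32(329), np.int32(239), np.int32(39), np.int32(13), np.int32(259)), (np.int32(418), np.int32(256), np.int32(42), np.int32(8), np.int32(179)), (np.int32(300), np.int32(263), np.int32(16), np.int32(9), np.int32(39)), (np.int32(301), np.int32(280), np.int32(25), np.int32(29), np.int32(494)), (np.int32(491), np.int32(299), np.int32(34), np.int32(28), np.int32(448))]
```

The pail is motionless and only the expected things have changed in the images, so I'm handing in.

```bash
python3 -c "from bench import ctrl;print(ctrl.hand_in())"
```

```text
the job is handed in; nothing more can be done
None
```

The S-hook hangs on the chrome rail by its upper curl, with the steel pail hanging free and still from its lower curl, its handle turned about 40° from the rail; the last camera check showed the other things where they were, and I handed in at about 38 s of the 72 s.

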